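Switch on the pottery stall's push lights in order

TASK

Light up the pottery stall: tip the hub's rocker fully on by pressing its green-dot end, then press the green, the red and the blue push light, in that order (they join the hub in the order they are pressed), each cap fully down so that it stays down. Press the lights where they stand without lifting or shifting them, and leave the yellow spare light and the wares around alone.

Things in the scene. Friction and masses are not known exactly. Their poses are not given: they have to be found in the camera images.
- rocker (a joint): Paddle rocker on the light hub, hinged across its middle, in rad: -0.26 is off (green-dot end up, as it starts, -0.26 to -0.20), +0.26 is fully on (green-dot end pressed down to its stop). It stays where it is left; about 3 N at the green dot moves it.
- rocker_on (a point): Green dot on the top face of the paddle's on end: press here. Grey paddle, 64 mm long (point x), 36 mm wide (point y), 8 mm thick. The dot is 22 mm from the hinge line; point x points along the paddle, away from the hinge; point z is out of its top face (the point tilts with the paddle). The dot is 64 mm above the table when off, 53 mm when fully on.
- hub: Light hub: fixed white box, 110 (x) x 80 (y) mm, its top 40 mm above the table, at any yaw. Origin: centre of its underside. The paddle rocker lies above its middle along its x, the green-dot end towards +x; the hinge line runs along y over the centre, 55 mm above the table.
- light_red: Loose round push light, one of the three to press: white housing 64 mm across and 19 mm high standing flat on the table, with a red round cap 44 mm across in the middle of its top. About 170 g (120 to 240 g). Origin: centre of its underside, z up through the cap. The cap's flat top is 27 mm above the origin when up, 21 mm when fully down.
- cap_red (a joint): How far the red light's cap is pressed down, in m: 0 to 0.001 as it starts (up), 0.006 fully down at its stop. It needs about 4 N and stays where it is left (no spring back).
- light_green: Loose round push light, one of the three to press: white housing 64 mm across and 19 mm high standing flat on the table, with a green round cap 44 mm across in the middle of its top. About 170 g (120 to 240 g). Origin: centre of its underside, z up through the cap. The cap's flat top is 27 mm above the origin when up, 21 mm when fully down.
- cap_green (a joint): How far the green light's cap is pressed down, in m: 0 to 0.001 as it starts (up), 0.006 fully down at its stop. It needs about 4 N and stays where it is left (no spring back).
- light_blue: Loose round push light, one of the three to press: white housing 64 mm across and 19 mm high standing flat on the table, with a blue round cap 44 mm across in the middle of its top. About 170 g (120 to 240 g). Origin: centre of its underside, z up through the cap. The cap's flat top is 27 mm above the origin when up, 21 mm when fully down.
- cap_blue (a joint): How far the blue light's cap is pressed down, in m: 0 to 0.001 as it starts (up), 0.006 fully down at its stop. It needs about 4 N and stays where it is left (no spring back).
- light_yellow: Loose round push light, the spare, to be left alone: white housing 64 mm across and 19 mm high standing flat on the table, with a yellow round cap 44 mm across in the middle of its top. About 170 g (120 to 240 g). Origin: centre of its underside, z up through the cap. The cap's flat top is 27 mm above the origin when up, 21 mm when fully down.
- cap_yellow (a joint): How far the yellow light's cap is pressed down, in m: 0 to 0.001 as it starts (up), 0.006 fully down at its stop. It needs about 4 N and stays where it is left (no spring back).
- turtle_brown: Bystander, loose: painted clay turtle, terracotta shell, 78 x 58 mm, 35 mm high. Origin at the middle of its underside.
- turtle_ochre: Bystander, loose: painted clay turtle, ochre shell, 78 x 58 mm, 35 mm high. Origin at the middle of its underside.
- bowls: Bystander, loose: stack of two terracotta bowls, 140 mm across, 76 mm high. Origin at the middle of its underside.
- cup: Bystander, loose: teal open cup, 80 mm across, 85 mm high. Origin at the middle of its underside.
- jar: Bystander, loose: small grey clay jar, 60 mm across, 72 mm high. Origin at the middle of its underside.
- phone: Bystander, loose: black mobile phone lying flat, 72 x 150 x 9 mm. Origin at the middle of its underside.
- brush: Bystander, loose: paint brush lying flat, about 180 mm long.
Things that resemble listed ones, but are neither listed nor needed, are in the scene too. Leave any purple look-alike of the light_green alone. Leave any purple look-alike of the light_blue alone.

How it is judged:
By the outcome, as a careful person would: the job done as asked, in the order asked, and still so for the second after the job is handed in, with the robot touching nothing.
It also fails if it takes over 56 s, if anything falls off the work surface, if the arm or the gripper's body presses on something with over 40 N, if the wrist force passes 120 N, or if a joint passes its speed limit or range.

ROBOT

A 6-joint arm with a two-finger parallel gripper is mounted at the origin on the work surface. World frame = base frame: x ahead of the robot, y to its left, z up, the work surface at z = 0. Lengths are in m, angles in rad, forces in N, time in s.
With the tool pointing down it reaches from about 0.275 to 0.725 m from the base axis. Payload 15.9 kg.
Tool frame: the origin (TCP) lies on the centre line of the jaws, within the pads' length; the fingertips stand 11 mm ahead of it and the grasp point (between the pads) lies 8 mm behind it; z points along the fingers, y is the direction in which the jaws open and shut (so a half turn about z gives the same grasp; the last joint's range is limited). The gripper opens to 85 mm and grips with 20 to 120 N. Pads are 22 mm wide; open, the fingers measure 114 mm over their backs; the gripper's body (76 mm by 85 mm) begins 54 mm behind the grasp point. The pads swing forward as they close: fully open they stand 13 mm farther back than shut.
Start: joints at [-1.322, 0.213, -0.034, 1.323, 0, 1.571], TCP at [0.123, -0.485, 0.242] pointing down, gripper open.
Joint ranges: [-2.98, 2.98], [-0.74, 1.72], [-1.14, 1.35], [-2.1, 2.04], [-1.57, 1.44], [-3.14, 3.14]. Speed limits (rad/s): [1.89, 1.89, 2.39, 2.57, 3.14, 3.14].

INTERFACE

Orientations are given as a unit quaternion [x, y, z, w].
In Python, from rig import bot gives the robot as it stands. The module is installed in compiled form; this text tells all that it offers.
- The arm moves only by the tool carry_out, never from a script. Its argument "steps" is a list of rows, each a list of 7 numbers: the turn, a rotation vector about the tool's x, y, z in rad, then the shift along the tool's x, y, z in cm, then the opening in per cent of the stroke, from 0 (shut) to 100 (fully open). A call has 1 to 12 rows; each row shifts and turns the commanded pose from where the row before left it, along the tool's axes as they then stand; what a row does not reach is not made up. A row lasts 1/8 s, in which the tool goes at most 62.5 mm and 10.7 degrees, less where a joint would pass 70% of its speed; a pose out of reach is approached as far as the arm can. A call is refused whole if a number of a shift passes 6.25 or a number of a turn 0.188, either way. A call with a gripper value outside its range is refused whole. The fingers move at their own pace and stop on an object; "force" is the grip in N (left out, the last holds). Time passes only in rows, so rows that do not move let the fingers close. It gives the time, the measured TCP pose, the force and the opening at its end, in the units of the state.
- bot.sense(): the state, without advancing time (a new reading comes with each control period).
- bot.snapshot(name): name is "scene" or "top" or "wrist"; returns a dict with "img" (420x560x3 uint8, red, green, blue), "fx", "fy", "cx", "cy" (pixels), "view" (4x4, takes a point from world to camera coordinates). Camera axes: x right, y down, z forward; pixel columns grow to the right and rows downward; lengths in m; the calibration is good to about 2 mm. A picture is of the moment at which its call begins. There is no depth.
- bot.close_job(): hands the job in, once; it reports no verdict.
The state is a dict: "t": time; "q": joint angles; "qvel": joint speeds; "joint_efforts": joint torques, N m; "ee_pos": TCP position; "ee_rot": TCP orientation; "force": force on the tool from outside, world axes, zero at the start; "torque": the same for the moment, N m; "opening": finger opening in m.
Only numpy, scipy, OpenCV 4.12 (cv2) and the standard library are available. Lean on these libraries where they do the work, as an engineer would, in place of code of your own. Each camera call takes 0.05 s, during which the arm holds its last target.

## Working session

There is one attempt and no reset: what is moved stays moved. The work goes in short steps, Python scripts to look and compute and a tool call to move; the robot and the scene stay as the last step left them, time stands still between calls to the robot, and variables do not carry over. Pictures are saved under pics/ and viewed, and the job is handed in when it is done.

Besides the shell and the picture viewer there is one more tool, called after "Request:" as name(argument=value, ...) on one line, values as JSON. carry_out: Moves the arm, as the interface text tells. Its arguments: {"type":"object","properties":{"steps":{"type":"array","items":{"type":"array","items":{"type":"number"}}},"force":{"type":"number"}},"required":["steps"]}

```bash
mkdir -p pics; python3 - <<'E'
from rig import bot
import cv2,pickle
s=bot.sense();print(s)
d={}
for n in("scene","top","wrist"):
    p=bot.snapshot(n);d[n]=p;cv2.imwrite(f"pics/{n}0.png",p["img"][:,:,::-1])
    print(n,p["fx"],p["cx"],p["cy"],p["view"])
pickle.dump(d,open("d0.pkl","wb"))
E
```

```text
{'t': 0.0, 'q': array([-1.32201993e+00,  2.13353002e-01, -3.50439156e-02,  1.32346838e+00,
        1.16807509e-05,  1.57080279e+00]), 'qvel': array([ 0.00156743, -0.00099479,  0.00024996, -0.0011318 ,  0.00122544,
       -0.00084532]), 'joint_efforts': array([-2.20439448e-03, -6.86146116e+01,  4.87130570e+01,  1.70859386e-02,
       -1.25182237e-04,  3.25123642e-05]), 'ee_pos': array([ 0.12303674, -0.48430789,  0.24182374]), 'ee_rot': array([ 9.92274017e-01,  1.24064455e-01, -6.05186741e-05, -5.31078987e-04]), 'force': array([ 0.53913504, -0.2544856 ,  0.06150552]), 'torque': array([ 0.03458277, -0.08621041, -0.00015582]), 'opening': 0.08558470238152878}
scene 403.2970065499022 288.1544693418212 210.24911936558823 [[-0.38917049  0.92112488 -0.00867623  0.23605879]
 [ 0.78988942  0.32884861 -0.51762273 -0.39159184]
 [-0.47394201 -0.20829676 -0.85556498  1.52096669]
 [ 0.          0.          0.          1.        ]]
top 457.27245161833497 276.75543932149947 209.06418677150552 [[-5.10914664e-03 -9.99986509e-01 -9.37137510e-04 -9.86085592e-03]
 [-9.87662694e-01  5.19285515e-03 -1.56510181e-01  5.61767178e-01]
 [ 1.56512936e-01  1.25942292e-04 -9.87675901e-01  1.17784351e+00]
 [ 0.00000000e+00  0.00000000e+00  0.00000000e+00  1.00000000e+00]]
wrist 318.89423836602737 274.5041511445565 209.80615664495653 [[ 0.24541964 -0.96941565 -0.00158215 -0.49827592]
 [-0.92940391 -0.23575361  0.28395176 -0.03745983]
 [-0.27564028 -0.06821688 -0.95883726  0.38036663]
 [ 0.          0.          0.          1.        ]]
```

View pics/top0.png

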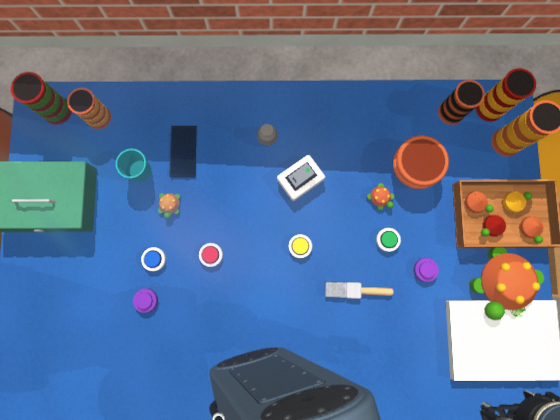

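View pics/scene0.png

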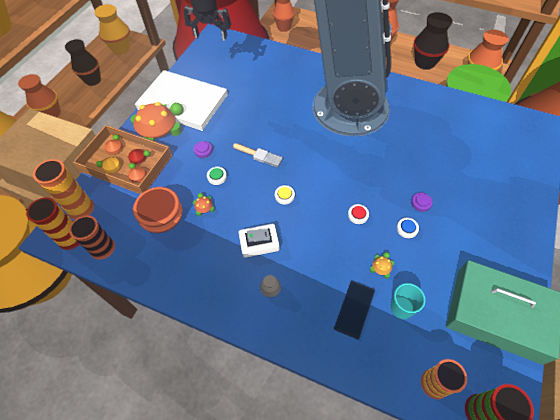

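The top view shows the hub at about (301,178), green at (388,239), red at (210,255), blue at (152,260) and yellow at (301,246). There are purple decoys at (145,300) and (427,270). Next I'll measure these points and zoom in on the hub.

```bash
cat > h.py <<'E'
import numpy as np,cv2
def ray(p,u,v,z):
    R=p["view"][:3,:3];t=p["view"][:3,3]
    d=R.T@np.array([(u-p["cx"])/p["fx"],(v-p["cy"])/p["fy"],1]);c=-R.T@t
    return c+d*(z-c[2])/d[2]
def proj(p,X):
    c=p["view"][:3,:3]@np.array(X)+p["view"][:3,3]
    return np.array([p["cx"]+p["fx"]*c[0]/c[2],p["cy"]+p["fy"]*c[1]/c[2]])
def blob(p,hue,uv,r=14,smin=140,vmin=60):
    hsv=cv2.cvtColor(p["img"],cv2.COLOR_RGB2HSV).astype(int)
    dh=np.abs((hsv[...,0]-hue+90)%180-90)
    m=((dh<12)&(hsv[...,1]>smin)&(hsv[...,2]>vmin))
    yy,xx=np.mgrid[:420,:560];m&=np.hypot(xx-uv[0],yy-uv[1])<r
    return xx[m].mean(),yy[m].mean(),m.sum()
def white(p,uv,r=20):
    hsv=cv2.cvtColor(p["img"],cv2.COLOR_RGB2HSV)
    m=((hsv[...,1]<70)&(hsv[...,2]>120)).astype(np.uint8)
    yy,xx=np.mgrid[:420,:560];m[np.hypot(xx-uv[0],yy-uv[1])>r]=0
    c=max(cv2.findContours(m,cv2.RETR_EXTERNAL,cv2.CHAIN_APPROX_NONE)[0],key=cv2.contourArea)
    return c
E
python3 - <<'E'
import pickle,cv2,numpy as np
from h import *
d=pickle.load(open("d0.pkl","rb"))
L={"green":((388,239),(216,175)),"red":((210,255),(358,213)),"blue":((152,260),(408,228)),"yellow":((301,246),(285,194))}
for n,(a,b) in L.items():
    for k,uv in (("top",a),("scene",b)):
        p=d[k];px=p["img"][uv[1],uv[0]];hue=cv2.cvtColor(px[None,None],cv2.COLOR_RGB2HSV)[0,0]
        c=white(p,uv,18);e=cv2.fitEllipse(c)
        # housing ellipse -> plane z .016
        X=ray(p,*e[0],.016); r=[np.linalg.norm(ray(p,*q[0],.016)[:2]-X[:2]) for q in c]
        b=blob(p,int(hue[0]),uv,11)if n!="blue" else None
        print(n,k,hue,X.round(4),"R",np.mean(r).round(4),"cap",b and (ray(p,b[0],b[1],.0265).round(4),b[2]))
for k,(x,y),s in(("top",(301,178),32),("scene",(259,240),32)):
    im=d[k]["img"][y-s:y+s,x-s:x+s,::-1];cv2.imwrite(f"pics/hub_{k}.png",cv2.resize(im,None,fx=9,fy=9,interpolation=cv2.INTER_CUBIC))
c=white(d["top"],(301,178),34);r=cv2.minAreaRect(c);print(r)
B=cv2.boxPoints(r);P=[ray(d["top"],*b,.04) for b in B];print(np.round(P,4),np.mean(P,0),[np.linalg.norm(P[i]-P[i-1]) for i in range(4)])
E
```

```text
green top [ 70 176 203] [ 0.4816 -0.3134  0.016 ] R 0.032 cap (array([ 0.4817, -0.3131,  0.0265]), np.int64(204))
green scene [ 70 161 200] [ 0.4881 -0.3088  0.016 ] R 0.034 cap (array([ 0.4879, -0.3092,  0.0265]), np.int64(108))
red top [174 165 240] [0.4433 0.1669 0.016 ] R 0.0312 cap (array([0.4434, 0.167 , 0.0265]), np.int64(192))
red scene [178 189 245] [0.4486 0.1704 0.016 ] R 0.0335 cap (array([0.4488, 0.1703, 0.0265]), np.int64(141))
blue top [108 196 236] [0.4326 0.3209 0.016 ] R 0.0317 cap None
blue scene [108 196 237] [0.4374 0.3243 0.016 ] R 0.0338 cap None
yellow top [ 29 173 254] [ 0.4654 -0.0747  0.016 ] R 0.0312 cap (array([ 0.4652, -0.0747,  0.0265]), np.int64(204))
yellow scene [ 29 160 254] [ 0.4711 -0.0705  0.016 ] R 0.0336 cap (array([ 0.4714, -0.0704,  0.0265]), np.int64(122))
((300.4463195800781, 177.13758850097656), (30.393505096435547, 41.86275100708008), 55.00798034667969)
[[ 0.6513 -0.0073  0.04  ]
 [ 0.718  -0.1014  0.04  ]
 [ 0.6481 -0.1476  0.04  ]
 [ 0.5825 -0.0539  0.04  ]] [ 0.6499872  -0.07755699  0.04      ] [np.float64(0.08307783263813444), np.float64(0.115358206196455), np.float64(0.08379878474846755), np.float64(0.11433464698958348)]
```

View hub.

View pics/hub_top.png

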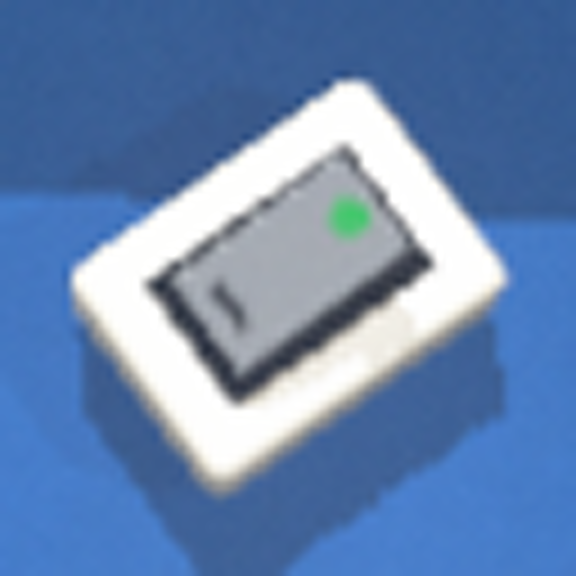

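View pics/hub_scene.png

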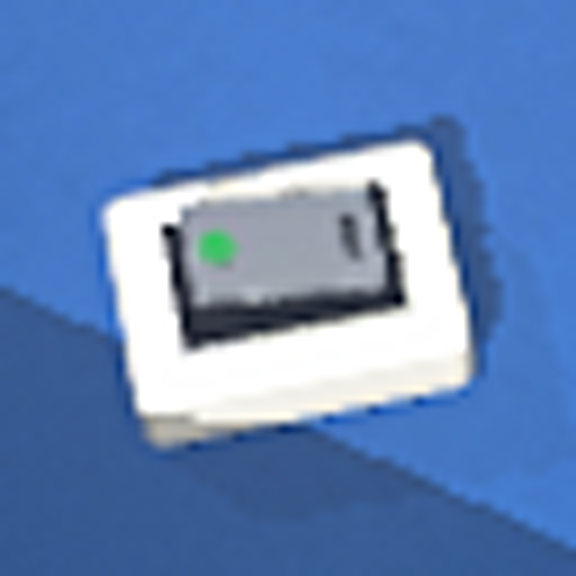

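View pics/wrist0.png

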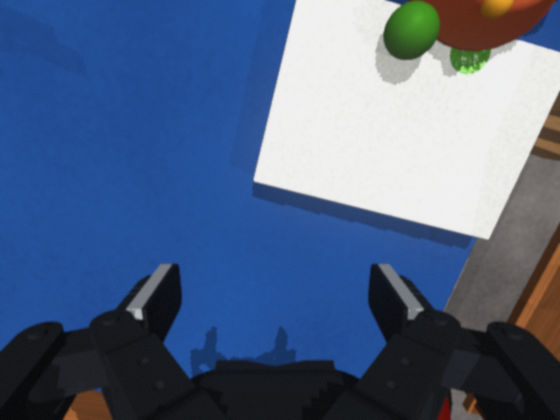

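Request:
carry_out(steps=[[0,0,-0.165,0,0,0,0],[0,0,-0.165,0,0,0,0],[0,0,-0.165,0,0,0,0],[0,0,-0.165,0,0,0,0],[0,0,-0.165,0,0,0,0],[0,0,-0.165,0,0,0,0],[0,0,-0.166,0,0,0,0],[0,0,-0.166,0,0,0,0],[0,0,0,0,0,0,0]])

```text
t: 1.27
ee_pos: [0.1231, -0.4845, 0.2421]
ee_rot: [0.707, 0.707, 0.0, -0.0]
force: [0.1, -0.1, -1.1]
opening: -0.0001
```

```bash
python3 - <<'E'
import pickle,cv2,numpy as np
from h import *
from scipy.spatial.transform import Rotation as R
from rig import bot
d=pickle.load(open("d0.pkl","rb"))
for k,uv in(("top",(307.3,169.6)),("scene",(250.6,234.9))):
    b=blob(d[k],70,uv,5,90); print(k,b,ray(d[k],b[0],b[1],.064))
c=white(d["scene"],(259,240),34);B=cv2.boxPoints(cv2.minAreaRect(c));print(ray(d["scene"],*B.mean(0),.035))
s=bot.sense();print(s["t"],s["ee_pos"],R.from_quat(s["ee_rot"]).as_matrix().round(4),s["q"],s["force"],s["opening"])
E
```

```text
top (np.float64(307.2857142857143), np.float64(169.5), np.int64(14)) [ 0.66490534 -0.0946861   0.064     ]
scene (np.float64(250.5), np.float64(235.0), np.int64(12)) [ 0.66701001 -0.09238625  0.064     ]
[ 0.65993894 -0.07244361  0.035     ]
1.275 [ 0.12309034 -0.48447557  0.24212929] [[ 9.e-04  1.e+00 -1.e-04]
 [ 1.e+00 -9.e-04  4.e-04]
 [ 4.e-04 -1.e-04 -1.e+00]] [-1.32200435e+00  2.13059197e-01 -3.46441117e-02  1.32350268e+00
  2.11436329e-05  2.49697487e-01] [ 0.06961704 -0.09957381 -1.10008471] -8.489540223746453e-05
```

Request:
carry_out(steps=[[0,0,0,3.2,4.5,0,0],[0,0,0,3.2,4.5,0,0],[0,0,0,3.2,4.5,0,0],[0,0,0,3.2,4.5,0,0],[0,0,0,3.2,4.5,0,0],[0,0,0,3.2,4.5,0,0],[0,0,0,3.2,4.5,0,0],[0,0,0,3.2,4.5,0,0],[0,0,0,3.2,4.5,0,0],[0,0,0,3.2,4.5,0,0],[0,0,0,3.2,4.5,0,0],[0,0,0,3.6,4.9,0,0]])

```text
t: 2.78
ee_pos: [0.6683, -0.0955, 0.2423]
ee_rot: [0.709, 0.705, 0.0, 0.0]
force: [0.5, -0.7, 1.4]
opening: 0.0
```

Request:
carry_out(steps=[[0,0,0,0,0,4,0],[0,0,0,0,0,4,0],[0,0,0,0,0,2,0],[0,0,0,0,0,0,0]])

```text
t: 3.28
ee_pos: [0.6661, -0.0964, 0.1407]
ee_rot: [0.708, 0.706, -0.001, -0.001]
force: [0.0, -0.4, 1.3]
opening: -0.0001
```

```bash
python3 - <<'E'
from rig import bot
import cv2
from h import *
s=bot.sense();print(s["t"],s["ee_pos"],s["q"],s["force"])
p=bot.snapshot("wrist");cv2.imwrite("pics/w1.png",p["img"][:,:,::-1])
print("tip",proj(p,s["ee_pos"]+np.array([0,0,-.011])),"dot",proj(p,[.666,-.0935,.064]))
q=bot.snapshot("top");cv2.imwrite("pics/t1.png",cv2.resize(q["img"][130:230,240:370,::-1],None,fx=6,fy=6))
E
```

```text
3.275 [ 0.66609341 -0.09640796  0.14067986] [-1.43741072e-01  6.13514020e-01  3.05699993e-01  1.26618535e+00
  6.27592202e-06  1.43050299e+00] [ 0.03542247 -0.4169448   1.32762811]
tip [276.42864439 268.7612552 ] dot [276.0115976  221.23270854]
```

View pics/w1.png

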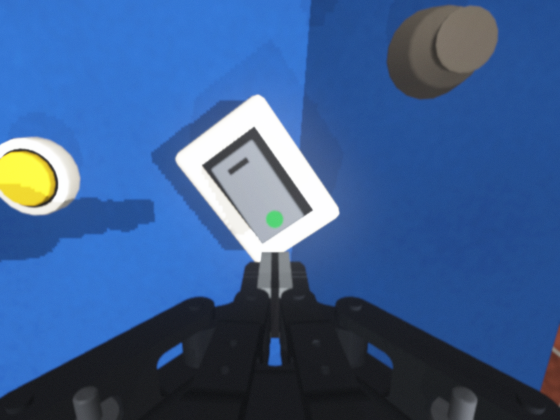

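The wrist view puts the green dot at (275,219), against a predicted (276,221), so the measurement holds. I'll go down.

Request:
carry_out(steps=[[0,0,0,0,0,2.5,0],[0,0,0,0,0,2.5,0],[0,0,0,0,0,0.5,0],[0,0,0,0,0,0.4,0],[0,0,0,0,0,0.3,0],[0,0,0,0,0,0,0]])

```text
t: 4.12
ee_pos: [0.6674, -0.0967, 0.0808]
ee_rot: [0.707, 0.707, 0.0, 0.0]
force: [-0.4, 0.1, -0.6]
opening: 0.0001
```

Request:
carry_out(steps=[[0,0,0,0,0,0.2,0],[0,0,0,0,0,0.2,0],[0,0,0,0,0,0,0]])

```text
t: 4.5
ee_pos: [0.6672, -0.0966, 0.0763]
ee_rot: [0.707, 0.707, 0.0, 0.0]
force: [-0.2, -0.3, 0.4]
opening: 0.0003
```

Request:
carry_out(steps=[[0,0,0,0,0,0.2,0],[0,0,0,0,0,0.2,0],[0,0,0,0,0,0.2,0],[0,0,0,0,0,0,0]])

```text
t: 5.0
ee_pos: [0.6669, -0.0965, 0.07]
ee_rot: [0.707, 0.707, -0.0, -0.0]
force: [0.5, 0.2, 0.0]
opening: -0.0
```

Request:
carry_out(steps=[[0,0,0,0,0,0.15,0],[0,0,0,0,0,0.15,0],[0,0,0,0,0,0,0]])

```text
t: 5.38
ee_pos: [0.6671, -0.0967, 0.0673]
ee_rot: [0.707, 0.707, -0.0, 0.0]
force: [-0.3, -1.5, 2.3]
opening: 0.0003
```

Request:
carry_out(steps=[[0,0,0,0,0,0.15,0],[0,0,0,0,0,0.15,0],[0,0,0,0,0,0,0]])

```text
t: 5.75
ee_pos: [0.6673, -0.0967, 0.065]
ee_rot: [0.707, 0.707, 0.0, 0.0]
force: [-2.8, -2.4, 11.5]
opening: 0.0
```

```bash
python3 - <<'E'
from rig import bot
import cv2
p=bot.snapshot("wrist");cv2.imwrite("pics/w2.png",p["img"][:,:,::-1])
E
```

```text
(no output)
```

View pics/w2.png

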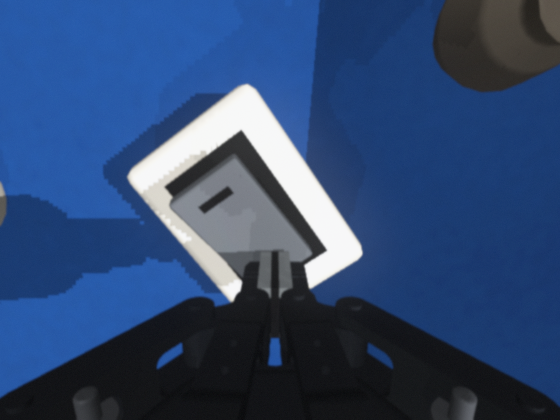

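The far end of the paddle has risen and the force is climbing, so it's near or at the stop. I'll press a little more.

Request:
carry_out(steps=[[0,0,0,0,0,0.1,0],[0,0,0,0,0,0.1,0],[0,0,0,0,0,0,0]])

```text
t: 6.18
ee_pos: [0.6675, -0.0968, 0.0644]
ee_rot: [0.707, 0.707, 0.001, 0.001]
force: [-9.1, -1.2, 28.5]
opening: -0.0002
```

Firmly at the stop (28 N with almost no further travel). Lift and check.

Request:
carry_out(steps=[[0,0,0,0,0,-1,0],[0,0,0,0,0,-3,0],[0,0,0,0,0,-4,0],[0,0,0,0,0,0,0]])

```text
t: 6.68
ee_pos: [0.6686, -0.0966, 0.1454]
ee_rot: [0.707, 0.707, 0.001, 0.002]
force: [0.5, 0.0, -0.6]
opening: -0.0001
```

```bash
python3 - <<'E'
from rig import bot
import cv2
from h import *
p=bot.snapshot("wrist");cv2.imwrite("pics/w3.png",p["img"][:,:,::-1])
c=np.array([.6550,-.0750]);
u=np.array([.578,-.816])
d0=np.array([.666,-.0935])
b=blob(p,65,(275,230),40,90);print(b, "pred off",proj(p,[*d0,.064]),"pred on",proj(p,[*(d0+.0025*u),.053]))
print(bot.sense()["ee_pos"])
E
```

```text
(np.float64(271.12138728323697), np.float64(213.79190751445086), np.int64(173)) pred off [271.56560825 218.82571272] pred on [273.58587051 216.81981349]
[ 0.66776568 -0.09647032  0.14330774]
```

View pics/w3.png

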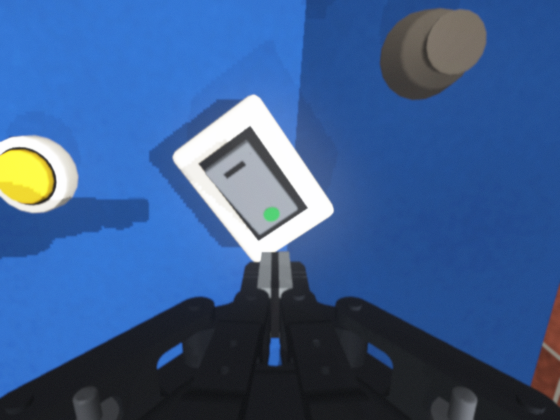

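Request:
carry_out(steps=[[0,0,0,-3.6,-3.0,0,0],[0,0,0,-3.6,-3.0,0,0],[0,0,0,-3.6,-3.0,0,0],[0,0,0,-3.6,-3.0,0,0],[0,0,0,-3.6,-3.0,0,0],[0,0,0,-3.5,-3.2,0,0],[0,0,0,0,0,2,0],[0,0,0,0,0,0,0]])

```text
t: 7.72
ee_pos: [0.4836, -0.311, 0.1202]
ee_rot: [0.707, 0.707, -0.0, -0.002]
force: [0.2, -0.1, -0.2]
opening: -0.0001
```

```bash
cat > look.py <<'E'
import sys,cv2
from rig import bot
from h import *
n,hue=sys.argv[1],int(sys.argv[2]);g=[float(a) for a in sys.argv[3:5]]
s=bot.sense();print(s["t"],s["ee_pos"],s["force"],s["q"][5],s["ee_rot"])
p=bot.snapshot("wrist");cv2.imwrite(f"pics/{n}w.png",p["img"][:,:,::-1])
q=bot.snapshot("top");cv2.imwrite(f"pics/{n}t.png",q["img"][:,:,::-1])
r=bot.snapshot("scene");cv2.imwrite(f"pics/{n}s.png",r["img"][:,:,::-1])
print("tip",proj(p,s["ee_pos"]+np.array([0,0,-.011])))
for z in(.0265,.021):
    uv=proj(p,[*g,z]);b=blob(p,hue,uv,60,110);print("cap",b,"pred",uv,ray(p,b[0],b[1],z))
E
python3 look.py g1 70 .485 -.311
python3 - <<'E'
import cv2
a=cv2.imread("pics/g1s.png")[208:272,227:291];cv2.imwrite("pics/hub2.png",cv2.resize(a,None,fx=9,fy=9,interpolation=cv2.INTER_CUBIC))
E
```

```text
7.725 [ 0.48358651 -0.31097391  0.12022592] [ 0.19286141 -0.0858472  -0.23608608] 0.9999863852675993 [ 7.07393012e-01  7.06817564e-01 -2.94369252e-04 -1.99272089e-03]
tip [276.37237591 268.82601518]
cap (np.float64(274.65713181291073), np.float64(215.39659837649788), np.int64(2587)) pred [277.97231674 217.95471345] [ 0.4825298  -0.30899936  0.0265    ]
cap (np.float64(274.65713181291073), np.float64(215.39659837649788), np.int64(2587)) pred [277.91841427 215.74799588] [ 0.48251353 -0.31071766  0.021     ]
```

View pics/g1w.png

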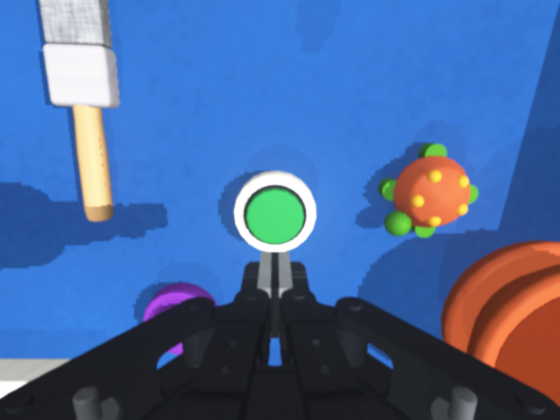

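View pics/hub2.png

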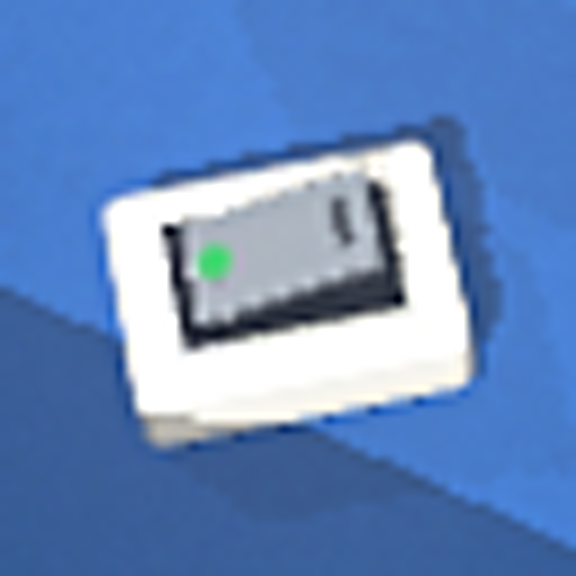

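The paddle has flipped: the dot end is down and the marked end is up. The tip sits over the green cap, which is centred at (275,215) in the wrist view. Pressing green.

Request:
carry_out(steps=[[0,0,0,0,0,3,0],[0,0,0,0,0,2.5,0],[0,0,0,0,0,1,0],[0,0,0,0,0,0.6,0],[0,0,0,0,0,0.3,0],[0,0,0,0,0,0,0]])

```text
t: 8.62
ee_pos: [0.4854, -0.3117, 0.0488]
ee_rot: [0.707, 0.707, 0.0, 0.0]
force: [-0.0, -0.2, 0.7]
opening: -0.0001
```

Request:
carry_out(steps=[[0,0,0,0,0,0.2,0],[0,0,0,0,0,0.2,0],[0,0,0,0,0,0.2,0],[0,0,0,0,0,0,0]])

```text
t: 9.12
ee_pos: [0.485, -0.3115, 0.0421]
ee_rot: [0.707, 0.707, -0.0, -0.0]
force: [-0.4, 0.2, 0.2]
opening: 0.0001
```

Request:
carry_out(steps=[[0,0,0,0,0,0.2,0],[0,0,0,0,0,0.15,0],[0,0,0,0,0,0,0]])

```text
t: 9.5
ee_pos: [0.485, -0.3115, 0.0387]
ee_rot: [0.707, 0.707, -0.0, -0.0]
force: [-0.4, -0.7, -0.4]
opening: 0.0
```

Request:
carry_out(steps=[[0,0,0,0,0,0.15,0],[0,0,0,0,0,0.15,0],[0,0,0,0,0,0.15,0],[0,0,0,0,0,0,0]])

```text
t: 10.0
ee_pos: [0.4851, -0.3116, 0.0342]
ee_rot: [0.707, 0.707, -0.0, -0.0]
force: [0.5, 0.1, -0.1]
opening: 0.0003
```

Request:
carry_out(steps=[[0,0,0,0,0,0.15,0],[0,0,0,0,0,0.1,0],[0,0,0,0,0,0,0]])

```text
t: 10.38
ee_pos: [0.4851, -0.3116, 0.032]
ee_rot: [0.707, 0.707, 0.0, 0.0]
force: [-2.3, -0.1, 7.4]
opening: 0.0002
```

Request:
carry_out(steps=[[0,0,0,0,0,0.1,0],[0,0,0,0,0,0.1,0],[0,0,0,0,0,0,0]])

```text
t: 10.75
ee_pos: [0.4853, -0.3117, 0.0317]
ee_rot: [0.707, 0.707, 0.0, 0.001]
force: [-10.2, 7.5, 36.1]
opening: 0.0001
```

Request:
carry_out(steps=[[0,0,0,0,0,0.1,0],[0,0,0,0,0,0,0]])

```text
t: 11.0
ee_pos: [0.4854, -0.3118, 0.0315]
ee_rot: [0.707, 0.707, 0.0, 0.001]
force: [-15.0, 11.1, 50.0]
opening: -0.0
```

Fully down: the tip is at 20.7 mm and the force rose steeply. Lift.

Request:
carry_out(steps=[[0,0,0,0,0,-0.4,0],[0,0,0,0,0,-3,0],[0,0,0,0,0,-5.5,0],[0,0,0,0,0,0,0]])

```text
t: 11.5
ee_pos: [0.4871, -0.3128, 0.1216]
ee_rot: [0.707, 0.707, 0.001, 0.003]
force: [-0.3, -0.4, -0.5]
opening: 0.0002
```

```bash
python3 look.py g2 70 .485 -.311; python3 - <<'E'
import cv2,pickle
from h import *
d=pickle.load(open("d0.pkl","rb"))
im=cv2.imread("pics/g2s.png")[:,:,::-1].copy();p=dict(d["scene"],img=im)
for q in(d["scene"],p): print(blob(q,70,(216,175),11), cv2.fitEllipse(white(q,(216,175),18)))
E
```

```text
11.5 [ 0.48706286 -0.31282868  0.12159504] [-0.32808729 -0.38863849 -0.52961332] 0.9998182126045484 [7.07084781e-01 7.07121714e-01 6.72620828e-04 3.08888381e-03]
tip [276.21935683 268.6767227 ]
cap (np.float64(268.9532211735741), np.float64(210.94829708658187), np.int64(2437)) pred [272.25873197 214.32027   ] [ 0.48254351 -0.30835846  0.0265    ]
cap (np.float64(268.9532211735741), np.float64(210.94829708658187), np.int64(2437)) pred [272.26728588 212.15794065] [ 0.48247263 -0.31002734  0.021     ]
(np.float64(215.7962962962963), np.float64(173.42592592592592), np.int64(108)) ((216.40362548828125, 175.37828063964844), (17.416532516479492, 19.335378646850586), 79.4693374633789)
(np.float64(215.80188679245282), np.float64(173.58490566037736), np.int64(106)) ((216.37542724609375, 175.3650360107422), (17.496997833251953, 19.350536346435547), 78.67205047607422)
```

View pics/g2w.png

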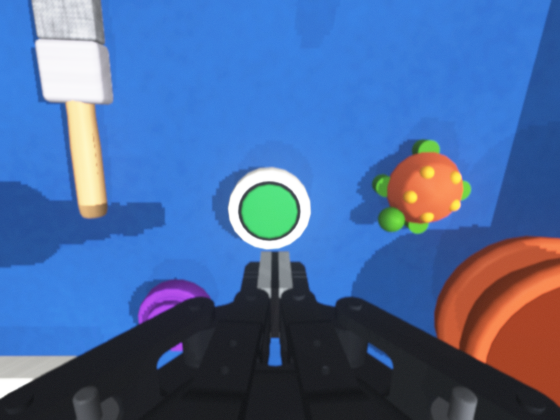

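Green is down. Its housing hasn't moved: (216.38,175.37) against (216.40,175.38) before. On to red.

Request:
carry_out(steps=[[0,0,0,5.3,-0.45,0,0],[0,0,0,5.3,-0.45,0,0],[0,0,0,5.3,-0.45,0,0],[0,0,0,5.3,-0.45,0,0],[0,0,0,5.3,-0.45,0,0],[0,0,0,5.3,-0.45,0,0],[0,0,0,5.3,-0.45,0,0],[0,0,0,5.3,-0.45,0,0],[0,0,0,5.6,-0.5,0,0],[0,0,0,0,0,0,0],[0,0,0,0,0,0,0]])

```text
t: 13.02
ee_pos: [0.4434, 0.1681, 0.1168]
ee_rot: [0.707, 0.707, -0.001, -0.0]
force: [0.0, -0.5, 0.0]
opening: -0.0001
```

```bash
python3 look.py r1 176 .446 .1685
```

```text
13.025 [0.44341803 0.16807399 0.11679647] [ 0.02660744 -0.48979997  0.02351037] 1.932519590465057 [ 7.06849276e-01  7.07363510e-01 -9.35739740e-04 -3.01384804e-04]
tip [276.39261342 268.72507905]
cap (np.float64(276.41416696783523), np.float64(212.75569208529092), np.int64(2767)) pred [279.45687468 218.38751533] [0.44375676 0.17282896 0.0265    ]
cap (np.float64(276.41416696783523), np.float64(212.75569208529092), np.int64(2767)) pred [279.35895884 216.11585344] [0.44378273 0.17114062 0.021     ]
```

View pics/r1w.png

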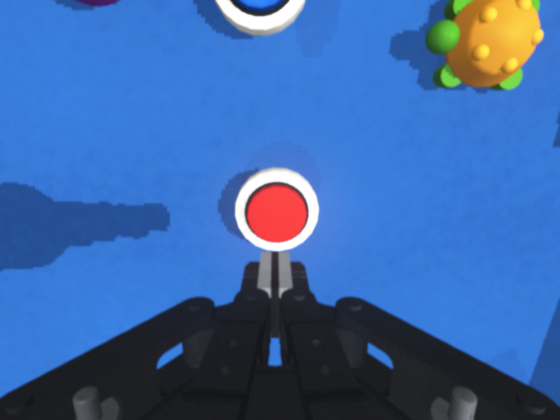

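Request:
carry_out(steps=[[0,0,0,0.15,0,3,0],[0,0,0,0,0,2.5,0],[0,0,0,0,0,1.2,0],[0,0,0,0,0,0.5,0],[0,0,0,0,0,0.3,0],[0,0,0,0,0,0,0]])

```text
t: 13.92
ee_pos: [0.4444, 0.17, 0.0432]
ee_rot: [0.707, 0.707, 0.0, 0.0]
force: [-0.4, 0.4, 1.3]
opening: -0.0
```

Request:
carry_out(steps=[[0,0,0,0,0,0.2,0],[0,0,0,0,0,0.15,0],[0,0,0,0,0,0,0]])

```text
t: 14.3
ee_pos: [0.4441, 0.1699, 0.0393]
ee_rot: [0.707, 0.707, -0.0, -0.0]
force: [0.3, -0.4, 0.3]
opening: -0.0004
```

Request:
carry_out(steps=[[0,0,0,0,0,0.15,0],[0,0,0,0,0,0.15,0],[0,0,0,0,0,0.15,0],[0,0,0,0,0,0,0]])

```text
t: 14.8
ee_pos: [0.4441, 0.1699, 0.0347]
ee_rot: [0.707, 0.707, -0.0, -0.0]
force: [0.7, 0.2, -0.6]
opening: 0.0
```

Request:
carry_out(steps=[[0,0,0,0,0,0.15,0],[0,0,0,0,0,0.15,0],[0,0,0,0,0,0,0]])

```text
t: 15.18
ee_pos: [0.4441, 0.1699, 0.0319]
ee_rot: [0.707, 0.707, 0.0, 0.0]
force: [-2.2, 0.0, 8.0]
opening: -0.0001
```

Request:
carry_out(steps=[[0,0,0,0,0,0.1,0],[0,0,0,0,0,0.05,0],[0,0,0,0,0,0,0]])

```text
t: 15.55
ee_pos: [0.4443, 0.1699, 0.0317]
ee_rot: [0.707, 0.707, 0.0, 0.0]
force: [-12.2, -4.8, 38.3]
opening: 0.0
```

Red is at its stop, at the same height as green was. Lift and go to blue, about (.434,.323).

Request:
carry_out(steps=[[0,0,0,0,0,-0.3,0],[0,0,0,0,0,-3,0],[0,0,0,0,0,-5,0],[0,0,0,5.1,-0.3,0,0],[0,0,0,5.1,-0.4,0,0],[0,0,0,5.1,-0.3,0,0],[0,0,0,0,0,0,0],[0,0,0,0,0,0,0]])

```text
t: 16.55
ee_pos: [0.4338, 0.3226, 0.1129]
ee_rot: [0.707, 0.707, -0.0, 0.0]
force: [0.3, -0.6, -0.4]
opening: -0.0003
```

```bash
python3 look.py b1 108 .435 .3225; python3 - <<'E'
import cv2,pickle
from h import *
d=pickle.load(open("d0.pkl","rb"))
im=cv2.imread("pics/b1s.png")[:,:,::-1].copy();p=dict(d["scene"],img=im)
for q in(d["scene"],p): print(blob(q,178,(358,213),11), cv2.fitEllipse(white(q,(358,213),18))[:2])
cv2.imwrite("pics/b1sz.png",cv2.resize(im[140:260,180:440,::-1],None,fx=3,fy=3))
E
```

```text
16.55 [0.43382169 0.32260805 0.11286666] [ 0.26171747 -0.6460888  -0.3848178 ] 2.2098255763035484 [ 7.06935504e-01  7.07277855e-01 -4.79559540e-04  1.35115295e-05]
tip [276.28817418 268.71943761]
cap (np.float64(278.9990261547023), np.float64(218.77337228714524), np.int64(7188)) pred [277.3901167  220.80217049] [0.43615888 0.32404429 0.0265    ]
cap (np.float64(278.8619229718656), np.float64(216.23682054083585), np.int64(7322)) pred [277.32799092 218.44400047] [0.43612956 0.32421441 0.021     ]
(np.float64(358.51063829787233), np.float64(211.92198581560282), np.int64(141)) ((358.06475830078125, 213.60096740722656), (19.299448013305664, 20.436161041259766))
(np.float64(358.4076923076923), np.float64(212.23076923076923), np.int64(130)) ((358.06475830078125, 213.60096740722656), (19.299448013305664, 20.436161041259766))
```

View pics/b1w.png

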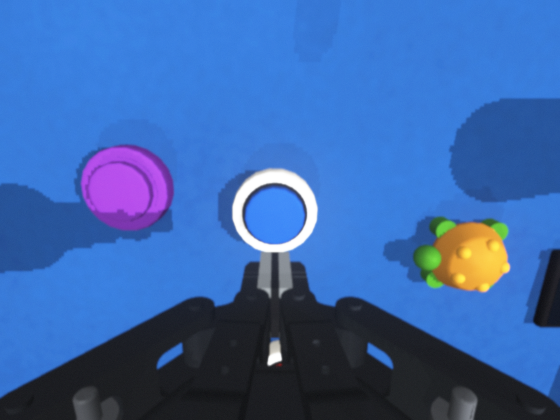

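View pics/b1sz.png

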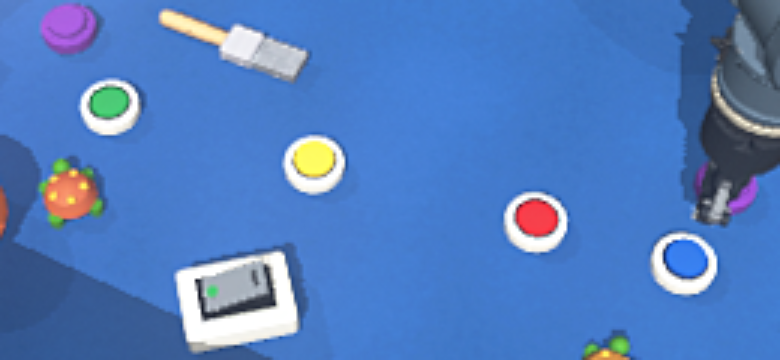

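Red's housing hasn't moved and its cap is down. Blue is centred at (275,213) in the wrist view, the same alignment as red.

Request:
carry_out(steps=[[0,0,0,0.15,0,3,0],[0,0,0,0,0,2.5,0],[0,0,0,0,0,1,0],[0,0,0,0,0,0.4,0],[0,0,0,0,0,0.3,0],[0,0,0,0,0,0,0]])

```text
t: 17.45
ee_pos: [0.4344, 0.3245, 0.0418]
ee_rot: [0.707, 0.707, 0.0, 0.0]
force: [-0.3, 0.3, 1.2]
opening: -0.0003
```

Request:
carry_out(steps=[[0,0,0,0,0,0.15,0],[0,0,0,0,0,0.15,0],[0,0,0,0,0,0,0]])

```text
t: 17.82
ee_pos: [0.4341, 0.3244, 0.0383]
ee_rot: [0.707, 0.707, -0.0, 0.0]
force: [-0.4, 0.7, -0.7]
opening: -0.0
```

Request:
carry_out(steps=[[0,0,0,0,0,0.15,0],[0,0,0,0,0,0.15,0],[0,0,0,0,0,0.15,0],[0,0,0,0,0,0,0]])

```text
t: 18.32
ee_pos: [0.4341, 0.3244, 0.0336]
ee_rot: [0.707, 0.707, -0.0, -0.0]
force: [0.5, -0.6, 0.5]
opening: 0.0
```

Request:
carry_out(steps=[[0,0,0,0,0,0.15,0],[0,0,0,0,0,0.1,0],[0,0,0,0,0,0,0]])

```text
t: 18.7
ee_pos: [0.4342, 0.3244, 0.0319]
ee_rot: [0.707, 0.707, 0.0, 0.0]
force: [-3.5, -2.4, 13.8]
opening: 0.0
```

Request:
carry_out(steps=[[0,0,0,0,0,0.1,0],[0,0,0,0,0,0,0]])

```text
t: 18.95
ee_pos: [0.4343, 0.3245, 0.0317]
ee_rot: [0.707, 0.707, 0.001, 0.0]
force: [-8.8, -6.2, 32.1]
opening: -0.0
```

Request:
carry_out(steps=[[0,0,0,0,0,-0.3,0],[0,0,0,0,0,-3,0],[0,0,0,0,0,-5,0],[0,0,0,0,0,-5,0],[0,0,0,-5,0,-4,0],[0,0,0,-5,0,0,0],[0,0,0,-5,0,0,0],[0,0,0,0,-5,0,0],[0,0,0,0,0,0,0],[0,0,0,0,0,0,0]])

```text
t: 20.2
ee_pos: [0.3844, 0.1758, 0.2025]
ee_rot: [0.707, 0.707, 0.0, 0.0]
force: [0.5, -0.3, 0.2]
opening: 0.0002
```

```bash
python3 - <<'E'
import cv2,pickle
from h import *
from rig import bot
d=pickle.load(open("d0.pkl","rb"))
s=bot.sense();print(s["t"],s["ee_pos"],s["force"])
e={k:bot.snapshot(k) for k in("scene","top")}
L={"green":((388,239),(216,175),70),"red":((210,255),(358,213),177),"blue":((152,260),(408,228),None),"yellow":((301,246),(285,194),29)}
for n,(a,b,h) in L.items():
  for k,uv in(("top",a),("scene",b)):
    try:
        print(n,k,[np.round(cv2.fitEllipse(white(x[k],uv,18))[0],2).tolist()+([np.round(blob(x[k],h,uv,11),1).tolist()] if h else []) for x in(d,e)])
    except Exception as ex: print(n,k,ex)
cv2.imwrite("pics/e_s.png",cv2.resize(e["scene"]["img"][140:260,180:440,::-1],None,fx=3,fy=3))
cv2.imwrite("pics/e_t.png",e["top"]["img"][:,:,::-1])
cv2.imwrite("pics/cmp.png",np.vstack([cv2.resize(x["scene"]["img"][208:248,388:428,::-1],None,fx=7,fy=7,interpolation=cv2.INTER_CUBIC) for x in(d,e)]))
E
```

```text
20.2 [0.38442692 0.17579697 0.20249634] [ 0.49571741 -0.28692258  0.15654288]
green top [[388.0, 239.36, [388.8, 239.0, 204.0]], [388.0, 239.36, [388.6, 238.9, 196.0]]]
green scene [[216.4, 175.38, [215.8, 173.4, 108.0]], [216.39, 175.35, [215.8, 173.6, 106.0]]]
red top [[210.27, 254.46, [209.7, 254.2, 192.0]], [210.26, 254.5, [209.8, 254.3, 189.0]]]
red scene [[358.06, 213.6, [358.5, 211.9, 141.0]], [358.06, 213.6, [358.4, 212.2, 130.0]]]
blue top [[152.92, 258.76], [151.61, 260.14]]
blue scene [[407.4, 227.34], [407.4, 227.34]]
yellow top [[299.86, 245.79, [300.1, 245.6, 204.0]], [299.86, 245.79, [300.1, 245.6, 204.0]]]
yellow scene [[284.31, 194.42, [284.2, 192.7, 122.0]], [284.31, 194.42, [284.2, 192.7, 122.0]]]
```

View pics/e_s.png

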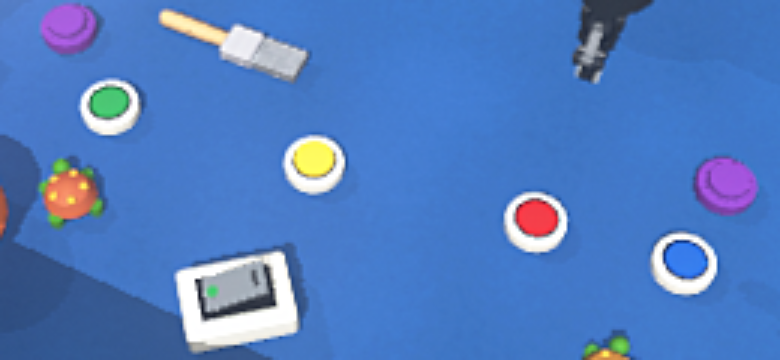

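View pics/cmp.png

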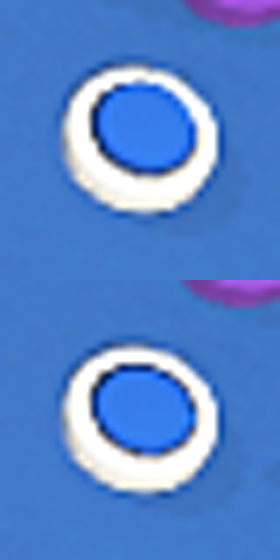

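View pics/e_t.png

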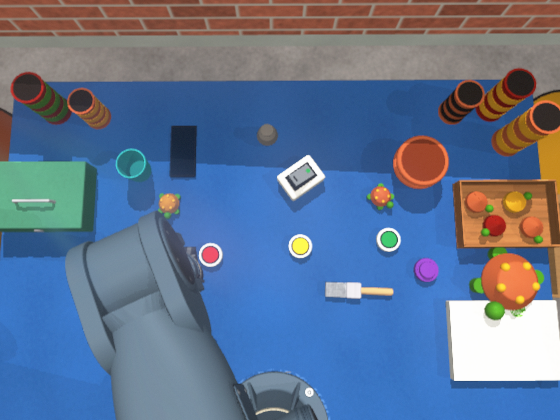

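```bash
python3 -c "
from rig import bot
print(bot.close_job(), bot.sense()['t'])"
```

```text
the job is handed in; nothing more can be done
the job is handed in; nothing more can be done
```

I tipped the hub's rocker on at its green dot, then pressed the green, red and blue lights in that order. I handed the job in about 20 s into the 56 s allowed. No verdict was reported.

- **Rocker:** I pressed it to a hard stop at 28 N. The picture afterwards shows the dot end down and the other end up.
- **Light caps:** all three stopped at nearly the same height, with the fingertip about 21 mm above the table, which is where a fully pressed cap sits. The last readings were 50 N (green), 38 N (red) and 32 N (blue), against the roughly 4 N a cap needs. The 50 N on green was harder than intended; it was fingertip force, well under the 120 N wrist limit.
- **Nothing shifted:** before and after pictures show the red, green and yellow housings in place to within 0.05 pixel in both views. Yellow's cap is still up, and the wares and purple look-alikes look undisturbed.

**Check that disagreed:** the blue housing moved about 2 pixels in the top view. The arm was partly covering it there, and the clear scene view showed no movement at all.

**Weak check:** the red and green caps' image centres dropped only 0.2–0.3 pixel, less than I expected. For "fully down" I relied on the stop height and force instead.

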